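# Clear the deburring machine's catch tray into the tote

### The arm

A 6-joint arm with a two-finger parallel gripper is mounted at the origin on the work surface. World frame = base frame: x ahead of the robot, y to its left, z up, the work surface at z = 0. Lengths are in mm, angles in rad, forces in N, time in s.
With the tool pointing down it reaches from about 325 to 900 mm from the base axis. Payload 3.5 kg.
Tool frame: the origin (TCP) lies midway between the tips of the shut fingers; the grasp point (between the pads) lies 19 mm behind it; z points along the fingers, y is the line along which they close (so a half turn about z gives the same grasp; the last joint's range is limited). The gripper opens to 85 mm and grips with 20 to 120 N. Pads are 22 mm wide; open, the fingers measure 114 mm over their backs; the gripper's body (76 mm by 85 mm) begins 54 mm behind the grasp point. The pads swing forward as they close: fully open they stand 13 mm farther back than shut.
Start: joints at [-1.248, 0.276, -0.026, 1.268, 0, 1.467], TCP at [258.144, -569.195, 231.313] pointing down, gripper open.
Joint ranges: [-3.12, 3.12], [-0.85, 1.88], [-1.08, 1.24], [-1.95, 2.15], [-1.57, 1.53], [-3.14, 3.14]. Speed limits (rad/s): [2.57, 2.57, 3.14, 3.14, 3.14, 3.14].

### API

Orientations are given as a unit quaternion [x, y, z, w].
In Python, from workcell import robot, optics gives the robot as it stands.
- The arm moves only by the tool apply_moves, never from a script. Its argument "increments" is text: rows parted by semicolons, each of 6 numbers parted by spaces: the shift along the tool's x, y, z each as a share of 0.25 m, from -1 to 1, then the turn, a rotation vector about the tool's x, y, z each as a share of 180 degrees, from -1 to 1. A call has 1 to 5 rows; each row is the pose to reach, as a shift and turn from the pose commanded when the call began, along the tool's axes at that moment, turning the shorter way round; what a row does not reach only later rows make up. A row lasts 1/10 s, in which the tool goes at most 50 mm and 8.59 degrees, less where a joint would pass 70% of its speed; a pose out of reach is approached as far as the arm can. A call with a number of a shift or a turn outside -1 to 1 is refused whole. A call with a gripper value outside its range is refused whole. "claw" is the opening, from 0 (shut) to 1 (fully open), set as the call begins (left out, the last holds). The fingers move at their own pace and stop on an object; "grip_force" is the grip in N (left out, the last holds). Time passes only in rows, so rows that repeat a pose let the fingers close. It gives the time, the measured TCP pose, the force, the opening and the grip force at its end, in the units of the state.
- robot.read_state(): the state, without advancing time (a new reading comes with each control period).
- optics.capture(name): name is "scene" or "top" or "wrist"; returns the picture (420x560x3 uint8, red, green, blue); there is no depth.
- optics.camera_info(name): a dict with "fx", "fy", "cx", "cy" (pixels), "D" ([k1, k2, p1, p2, k3] as OpenCV has them; the pictures are not rectified), "extrinsics" (4x4, takes a point from camera to world coordinates). Camera axes: x right, y down, z forward; pixel columns grow to the right and rows downward; lengths in mm; the calibration is good to about 2 mm. A picture is of the moment at which its call begins: read the wrist's pose just before it. camera_info takes no time and is no camera call; for the wrist camera it gives the pose at the moment of the call.
- robot.finish_job(): hands the job in; it is judged then, once.
The state is a dict: "time": time; "q": joint angles; "qd": joint speeds; "tau": joint torques, N m; "eef_pos": TCP position; "tool_rot": TCP orientation; "wrist_force": force on the tool from outside, world axes, zero at the start; "ft_torque": the same for the moment, N m; "width": finger opening in mm; "finger_force": force on a finger pad.
Only numpy, scipy, OpenCV 4.12 (cv2) and the standard library are available. Lean on these libraries where they do the work, as an engineer would, in place of code of your own. Each camera call takes 0.05 s, during which the arm holds its last target. There are 200 camera calls.

### The job

Collect the two finished long manifold bars from the deburring machine's catch tray into the grey tote, one in each bay, ports up, each slid along its bay until its end butts against the tote's tall end wall. Set them down without dropping them, and do not lever or push hard against the machine's guard. Leave the short plain test slug in the tray and do not disturb the jar on the bench.

Things in the scene. Friction and masses are not known exactly. Their poses are not given: they have to be found in the camera images.
- machine: Grey deburring machine, fixed. Origin: on the table under the guard's front face; +x into the machine, z up. Its steel catch tray (dark rubber floor) sticks out to x -190 mm (front lip, top at 30 mm) and runs back to x +135; tray floor 12 mm above the table, 250 wide inside (y -125 to 125), side walls' tops at 36. Housing 400 wide, 340 high, from x +140 on.
- guard: Sheet-metal guard with a clear top over the inner tray, fixed; origin and axes as the machine's. Upright front plate at x 0 to 6 mm, y -131 to 131, from 62 mm (upper edge of the slot, 50 above the tray floor) to 187 mm above the table; roof and sides run back to the housing.
- manifold_a: Bare aluminium manifold bar 150 long x 28 wide x 26 high mm, 0.6 kg, in the catch tray, one end sticking out of the slot under the guard. Two round ports (20 diameter, 6 high) on top, 40 mm either side of the middle; ends alike. Origin: underside, at the end that sticks out (other end at x +150 mm); x along the bar, z up.
- manifold_a_mid (a point): Middle of manifold_a's underside; axes as the bar's.
- manifold_b: Second, alike: bare aluminium manifold bar 150 long x 28 wide x 26 high mm, 0.6 kg, in the catch tray, one end sticking out of the slot under the guard. Two round ports (20 diameter, 6 high) on top, 40 mm either side of the middle; ends alike. Origin: underside, at the end that sticks out (other end at x +150 mm); x along the bar, z up.
- manifold_b_mid (a point): Middle of manifold_b's underside; axes as the bar's.
- slug: Plain short test slug in the tray, bare aluminium without ports, 60 long x 28 wide x 26 high mm. Origin: on the underside at its end that points out of the machine; x along it. It is in any of the three lanes of the tray, beside or between the manifolds.
- tote: Shallow grey tote, fixed, 200 (x) x 205 (y) mm. Origin: centre of its underside; floor 6 thick, walls 5 thick. A divider (5 thick, 40 high) at y 0 makes two bays along x, each 190 long (x -95 to 95), 95 wide. The end wall at +x is the tall one, 75 high, inner face at x 95; other walls 45 high, rims 4 mm out. A butted bar's middle is at x 20.
- jar: Glass jar with a steel cap, 60 diameter, 85 high, standing on the bench beyond the gap between tray and tote. Origin: centre of its underside.

How it is judged (in metres and radians):
At the end, for the whole second after the job is handed in: One manifold lies flat, ports up, in each bay of the tote, along the bay (within 0.12 rad), its end against the tall end wall (within 4.5 mm), released and at rest; the slug is still in the catch tray (((x of manifold_a_mid in the frame of tote between 0.0155 and 0.0245 m and y of manifold_a_mid in the frame of tote between 0.014 and 0.09 m and z of each of manifold_a_mid, manifold_b_mid in the frame of tote below 0.011 m and angle between each of manifold_a, manifold_b's own z axis and vertical below 0.1 rad and angle between the x axis of each of manifold_a, manifold_b and the x axis of tote, either way round below 0.12 rad and linear speed of each of manifold_a, manifold_b below 0.02 m/s and contact force between each of manifold_a, manifold_b and the fingers below 0.1 N and x of manifold_b_mid in the frame of tote between 0.0155 and 0.0245 m and y of manifold_b_mid in the frame of tote between -0.09 and -0.014 m) or (x of manifold_a_mid in the frame of tote between 0.0155 and 0.0245 m and y of manifold_a_mid in the frame of tote between -0.09 and -0.014 m and z of each of manifold_a_mid, manifold_b_mid in the frame of tote below 0.011 m and angle between each of manifold_a, manifold_b's own z axis and vertical below 0.1 rad and angle between the x axis of each of manifold_a, manifold_b and the x axis of tote, either way round below 0.12 rad and linear speed of each of manifold_a, manifold_b below 0.02 m/s and contact force between each of manifold_a, manifold_b and the fingers below 0.1 N and x of manifold_b_mid in the frame of tote between 0.0155 and 0.0245 m and y of manifold_b_mid in the frame of tote between 0.014 and 0.09 m)) and x of slug in the frame of machine between -0.2 and 0.13 m and y of slug in the frame of machine between -0.125 and 0.125 m and height (world z) of slug below 0.05 m); the robot touches nothing.
It fails at once if manifold_a dropped (it falls freely at more than 0.7 m/s, about 25 mm) (linear speed of manifold_a above 0.7 m/s and contact force between manifold_a and the fingers below 0.1 N).
It fails at once if manifold_b dropped (it falls freely at more than 0.7 m/s, about 25 mm) (linear speed of manifold_b above 0.7 m/s and contact force between manifold_b and the fingers below 0.1 N).
It fails at once if the guard pushed or levered with more than 20 N (contact force between guard and anything else above 20 N).
It fails at once if the jar moved by more than 20 mm (distance of jar from where it was at the start of the episode above 0.02 m).
It also fails if it takes over 72 s, if anything falls off the work surface, if the arm or the gripper's body presses on something with over 40 N, if the wrist force passes 120 N, or if a joint passes its speed limit or range.

## Working session

There is one attempt and no reset: what is moved stays moved. The work goes in short steps, Python scripts to look and compute and a tool call to move; the robot and the scene stay as the last step left them, time stands still between calls to the robot, and variables do not carry over. Pictures are saved under pics/ and viewed, at most 10 in all, crops included, and the job is handed in when it is done.

Besides the shell and the picture viewer there is one more tool, called as a command line: name --argument value ..., lists and objects as JSON in quotes. apply_moves: Moves the arm, as the interface text tells. Shift numbers are shares of 0.25 m and turn numbers shares of 180 degrees, none past 1 either way. Its arguments: {"type":"object","properties":{"increments":{"type":"string"},"claw":{"type":"number"},"grip_force":{"type":"number"}},"required":["increments"]}

```bash
mkdir -p pics
python3 - <<'E'
from workcell import robot, optics
import cv2,numpy as np
for n in ("scene","top"):
    im=optics.capture(n); cv2.imwrite(f"pics/{n}0.png",im[:,:,::-1])
    i=optics.camera_info(n); print(n,i["fx"],i["fy"],i["cx"],i["cy"],i["D"]);print(np.round(i["extrinsics"],4).tolist())
s=robot.read_state(); print(s)
E
```

```text
scene 496.6714101387796 496.6714101387796 280.57893903513923 211.74915441033488 [-0.12192546  0.          0.          0.          0.        ]
[[-0.8886, 0.3346, -0.3138, 980.7497], [0.4586, 0.6626, -0.5922, 637.7657], [0.0098, -0.6701, -0.7422, 884.9147], [0.0, 0.0, 0.0, 1.0]]
top 522.2338357288095 522.2338357288095 281.8252003933251 207.35846681233338 [0.0209513 0.        0.        0.        0.       ]
[[0.021, -0.9824, 0.1856, 435.4983], [-0.9998, -0.0196, 0.0096, 0.0138], [-0.0058, -0.1858, -0.9826, 1061.3353], [0.0, 0.0, 0.0, 1.0]]
{'time': 0.1, 'q': array([-1.24836699e+00,  2.77050779e-01, -2.77398227e-02,  1.26802381e+00,
        2.64541546e-05,  1.46739067e+00]), 'qd': array([-0.00017028, -0.00301602,  0.00311355,  0.00076862,  0.00117176,
       -0.00069501]), 'tau': array([ 1.52194895e-05, -4.46706820e+01,  2.96129161e+01,  8.45006201e-03,
       -8.04978322e-05, -2.08976410e-06]), 'eef_pos': array([ 257.94400388, -568.50793687,  230.27720225]), 'tool_rot': array([ 9.77418078e-01,  2.11312287e-01, -9.71334163e-05, -1.00444254e-03]), 'wrist_force': array([ 0.65502371,  0.96068974, -0.89669049]), 'ft_torque': array([-0.00826862,  0.04650315,  0.04295167]), 'finger_force': 0.0, 'width': 85.53715734839474}
```

View pics/top0.png

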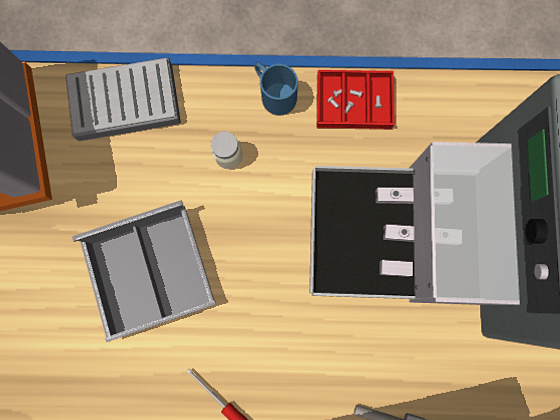

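View pics/scene0.png

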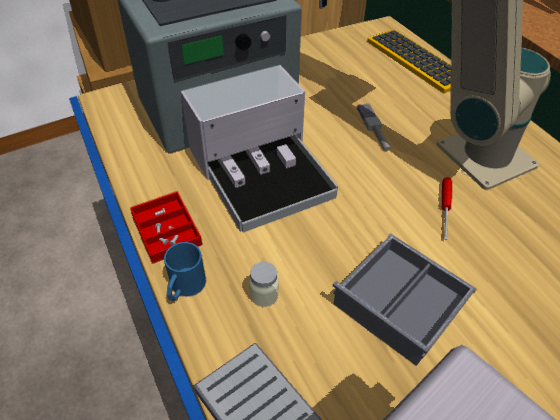

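The top view shows the two ported bars at about (396,194) and (404,232) and the slug at (397,268). The tote is at about (145,270), with its tall wall on the upper side (75,237)-(185,205). The jar is at (226,150). In the scene view the guard is on the far side of the tray, and the tote's tall wall faces the camera.

```bash
cat > h.py <<'E'
from workcell import robot, optics
import cv2,numpy as np
def ray(n,px,z,info=None):
    i=info or optics.camera_info(n); K=np.array([[i["fx"],0,i["cx"]],[0,i["fy"],i["cy"]],[0,0,1.]])
    u=cv2.undistortPoints(np.float64(px).reshape(-1,1,2),K,np.float64(i["D"]).ravel()).reshape(-1,2)
    E=np.array(i["extrinsics"]); d=np.c_[u,np.ones(len(u))]@E[:3,:3].T; o=E[:3,3]
    return o+d*((z-o[2])/d[:,2])[:,None]
def yaw(s):
    x,y,z,w=s["tool_rot"]; return np.degrees(np.arctan2(2*(x*y+z*w),1-2*(y*y+z*z)))
def rel(s,p,yw):
    """shares for tool-down: shift to world p, turn to tool-x yaw yw"""
    t=np.radians(yaw(s)); d=np.array(p)-s["eef_pos"]
    return np.round(np.array([d@[np.cos(t),np.sin(t),0],d@[np.sin(t),-np.cos(t),0],-d[2]])/250,3), round(-((yw-yaw(s)+180)%360-180)/180,3)
E
python3 - <<'E'
from h import *
im=cv2.imread("pics/top0.png")
a=im[195:355,65:225];b=im[145:305,305:465]
cv2.imwrite("pics/crop.png",cv2.resize(np.hstack([a,b]),(800,400),interpolation=cv2.INTER_CUBIC))
m=np.zeros(im.shape[:2],np.uint8); m[175:290,320:413]=im[175:290,320:413].min(2)>120
m=cv2.morphologyEx(m,cv2.MORPH_CLOSE,np.ones((5,5)))
for c in cv2.findContours(m,0,2)[0]:
    if cv2.contourArea(c)>60:
        bx=cv2.boxPoints(cv2.minAreaRect(c)); print(bx.round(1).tolist()); print(ray("top",bx,38)[:,:2].round(0).tolist())
print("lip",ray("top",[(314,168),(312,294)],30)[:,:2].round(1))
print("jar",ray("top",[(225,137)],85).round())
E
```

```text
[[380.70001220703125, 273.70001220703125], [381.6000061035156, 259.70001220703125], [412.79998779296875, 261.6000061035156], [412.0, 275.70001220703125]]
[[501.0, -185.0], [529.0, -187.0], [526.0, -248.0], [499.0, -245.0]]
[[385.0, 225.0], [412.0, 225.0], [412.0, 239.0], [385.0, 239.0]]
[[597.0, -195.0], [598.0, -248.0], [571.0, -247.0], [569.0, -194.0]]
[[377.0, 188.0], [412.0, 188.0], [412.0, 201.0], [377.0, 201.0]]
[[672.0, -180.0], [673.0, -250.0], [647.0, -249.0], [645.0, -180.0]]
lip [[713.2 -53.7]
 [459.8 -52.2]]
jar [[757. 123.  85.]]
```

View pics/crop.png

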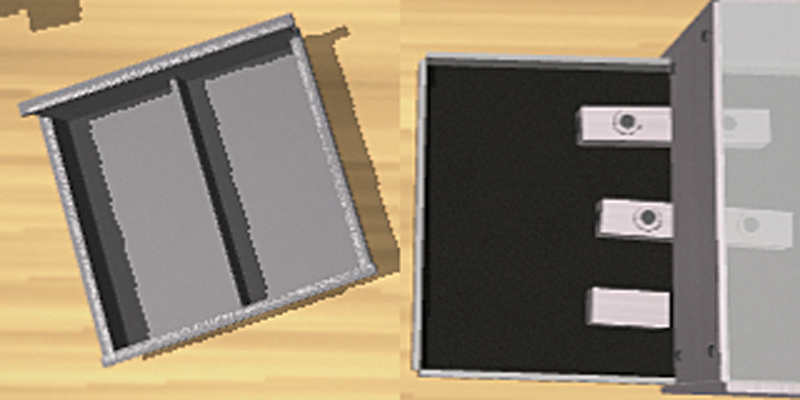

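The enlarged crop gives, in crop pixels:
- **Tote:** near rim corners at (107,362) and (374,270), tall wall rim ends at (22,108) and (293,18), divider top from (177,85) to (248,303).
- **Bar A:** ports at (627,121) and (730,123).
- **Bar B:** ports at (648,218) and (750,225).

Run:
```python
from h import *
L=lambda p:(np.array(p)-(0,0))/2.5+(65-.2,195-.2)
R=lambda p:(np.array(p)-(400,0))/2.5+(305-.2,145-.2)
for n,p in (("A",[(627,121),(730,123)]),("B",[(648,218),(750,225)])):
    w=ray("top",R(p),44)[:,:2]; d=w[1]-w[0]; print(n,w.round(1).tolist(),"mid",w.mean(0).round(1),"len",np.hypot(*d).round(1),"yaw",np.degrees(np.arctan2(d[1],d[0])).round(1))
n=ray("top",L([(107,362),(374,270)]),45)[:,:2]; t=ray("top",L([(22,108),(293,18)]),75)[:,:2]; v=ray("top",L([(248,303),(177,85)]),40)[:,:2]
for q in (n,t): d=q[0]-q[1]; print(q.round(1).tolist(),np.hypot(*d).round(1),"yaw tote x",np.degrees(np.arctan2(d[1],d[0])).round(2)-90)
d=v[1]-v[0];print("div",v.round(1).tolist(),np.hypot(*d).round(1),np.degrees(np.arctan2(d[1],d[0])).round(2))
print("corner mean",((n.mean(0)+t.mean(0))/2).round(1))
s=robot.read_state();print(yaw(s))
```

```text
A [[660.8, -215.6], [660.8, -297.0]] mid [ 660.8 -256.3] len 81.4 yaw -90.0
B [[583.3, -230.5], [579.4, -309.8]] mid [ 581.3 -270.1] len 79.4 yaw -92.8
[[367.0, 333.4], [439.0, 135.1]] 211.0 yaw tote x 19.97
[[554.7, 403.8], [628.5, 202.2]] 214.7 yaw tote x 20.090000000000003
div [[412.4, 231.0], [579.6, 297.9]] 180.1 21.78
corner mean [497.3 268.6]
24.398532491749126
```

apply_moves --increments "0.5 -0.85 0 0 0 0;0.5 -0.85 0 0 0 0;0.5 -0.85 0 0 0 0;0.5 -0.85 0 0 0 0;0.5 -0.85 0 0 0 0" --claw 0.55

```text
time: 0.6
eef_pos: [283.8, -321.5, 230.7]
tool_rot: [0.977, 0.211, -0.0, -0.001]
wrist_force: [1.2, 0.4, -0.1]
width: 47.2
finger_force: 0.0
```

apply_moves --increments "0.45 -0.38 0 0 0 -0.364;0.45 -0.38 0 0 0 -0.364;0.45 -0.38 0 0 0 -0.364;0.45 -0.38 0 0 0 -0.364;0.45 -0.38 0 0 0 -0.364"

```text
time: 1.1
eef_pos: [347.7, -189.0, 231.0]
tool_rot: [0.829, 0.559, -0.0, -0.0]
wrist_force: [-0.4, -0.8, 0.3]
width: 46.8
finger_force: 0.0
```

apply_moves --increments "0.36 0.9 0.2 0 0 -0.126;0.36 0.9 0.2 0 0 -0.126;0.36 0.9 0.2 0 0 -0.126;0.36 0.9 0.2 0 0 -0.126;0.36 0.9 0.2 0 0 -0.126"

```text
time: 1.6
eef_pos: [591.5, -194.1, 180.1]
tool_rot: [0.707, 0.708, -0.0, -0.0]
wrist_force: [-0.1, -0.4, -0.1]
width: 47.1
finger_force: 0.0
```

Run:
```python
from h import *
s=robot.read_state();print(s["eef_pos"],yaw(s),rel(s,(660.8,-192,90),90))
```

```text
[ 591.47357334 -194.12086152  180.1115515 ] 90.07357986464952 (array([0.008, 0.277, 0.36 ]), np.float64(0.0))
```

apply_moves --increments "0.01 0.277 0.16 0 0 0;0.01 0.277 0.16 0 0 0;0.01 0.277 0.16 0 0 0;0.01 0.277 0.16 0 0 0"

```text
time: 2.0
eef_pos: [658.2, -191.5, 139.8]
tool_rot: [0.707, 0.708, -0.001, -0.001]
wrist_force: [0.4, -0.3, 0.0]
width: 47.0
finger_force: 0.0
```

Run:
```python
from h import *
s=robot.read_state();print(s["eef_pos"],yaw(s))
i=optics.camera_info("wrist");print(np.round(i["extrinsics"],3).tolist(),i["fx"],i["cx"],i["cy"],i["D"])
im=optics.capture("wrist");cv2.imwrite("pics/w1.png",im[:,:,::-1])
```

```text
[ 658.211904   -191.50638081  139.75062458] 90.07627037070084
[[1.0, 0.002, -0.003, 658.331], [0.001, -0.953, -0.302, -114.261], [-0.004, 0.302, -0.953, 281.623], [0.0, 0.0, 0.0, 1.0]] 370.0954657591076 281.4398064812931 206.70102311381478 [-0.07516261  0.          0.          0.          0.        ]
```

View pics/w1.png

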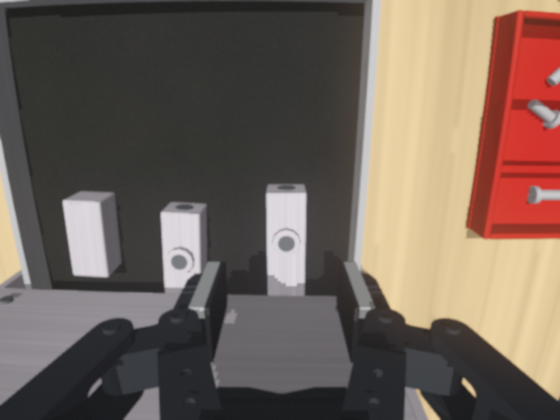

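Wrist view: bar A is between the fingers, its end edge at (286,192) and its port at (286,241). Bar B's end edge is at (185,211) with its port at (180,261).

Run:
```python
from h import *
print(ray("wrist",[(286,192),(266,212),(306,212),(185,211),(163,230),(207,230)],38).round(1),ray("wrist",[(286,241),(180,261)],44).round(1),ray("wrist",[(200,292)],62).round(1))
```

```text
[[ 660.7 -181.5   38. ]
 [ 646.9 -196.    38. ]
 [ 674.7 -196.    38. ]
 [ 590.1 -195.4   38. ]
 [ 573.  -209.7   38. ]
 [ 604.7 -209.6   38. ]] [[ 660.8 -215.3   44. ]
 [ 585.1 -231.1   44. ]] [[ 602.2 -245.5   62. ]]
```

apply_moves --increments "-0.006 0 0.2 0 0 0;-0.006 0 0.35 0 0 0;-0.006 0 0.45 0 0 0;-0.006 0 0.5 0 0 0;-0.006 0 0.5 0 0 0"

```text
time: 2.55
eef_pos: [657.0, -193.2, 15.4]
tool_rot: [0.707, 0.707, -0.001, -0.001]
wrist_force: [-0.7, 0.5, 0.5]
width: 46.7
finger_force: 0.0
```

apply_moves --increments "0 0 0 0 0 0;0 0 0 0 0 0;0 0 0 0 0 0;0 0 0 0 0 0;0 0 0 0 0 0" --claw 0 --grip_force 40

```text
time: 3.05
eef_pos: [660.8, -194.3, 18.9]
tool_rot: [0.707, 0.707, 0.001, 0.002]
wrist_force: [-0.6, 0.6, 7.0]
width: 27.0
finger_force: 42.1
```

apply_moves --increments "0.02 0 -0.016 0 0 0;0.1 0 -0.016 0 0 0;0.2 0 -0.016 0 0 0;0.3 0 -0.016 0 0 0;0.4 0 -0.016 0 0 0"

```text
time: 3.55
eef_pos: [657.6, -91.6, 19.4]
tool_rot: [0.707, 0.707, -0.001, -0.001]
wrist_force: [-0.3, -0.8, -4.2]
width: 27.0
finger_force: 40.9
```

apply_moves --increments "0.03 0 0 0 0 0;0.03 0 0 0 0 0;0.03 0 0 0 0 0"

```text
time: 3.85
eef_pos: [658.3, -85.3, 19.8]
tool_rot: [0.707, 0.708, 0.0, -0.001]
wrist_force: [-0.6, 1.6, -4.1]
width: 27.5
finger_force: 40.9
```

Run:
```python
from h import *
s=robot.read_state();print(s)
im=optics.capture("top");cv2.imwrite("pics/t1.png",im[100:310,210:490,::-1].repeat(2,0).repeat(2,1))
```

```text
{'time': 3.85, 'q': array([-2.26574051e-01,  5.12658526e-01, -1.60305388e-01,  8.99148500e-01,
        8.78416336e-04,  1.34272344e+00]), 'qd': array([-0.01726766,  0.00125147,  0.00649813, -0.0033025 , -0.0075094 ,
       -0.00354458]), 'tau': array([-3.04514333e-02, -5.44280255e+01,  2.63176972e+01, -1.13796538e-01,
       -4.07699877e-01, -5.55238395e-03]), 'eef_pos': array([658.3032621 , -85.30602874,  19.82255114]), 'tool_rot': array([ 7.06576647e-01,  7.07636076e-01,  2.41001569e-05, -7.90787110e-04]), 'wrist_force': array([-0.62157174,  1.63870172, -4.1484967 ]), 'ft_torque': array([ 0.33984785,  0.02776264, -0.00958251]), 'finger_force': 40.867284536361694, 'width': 27.457708791674293}
```

View pics/t1.png

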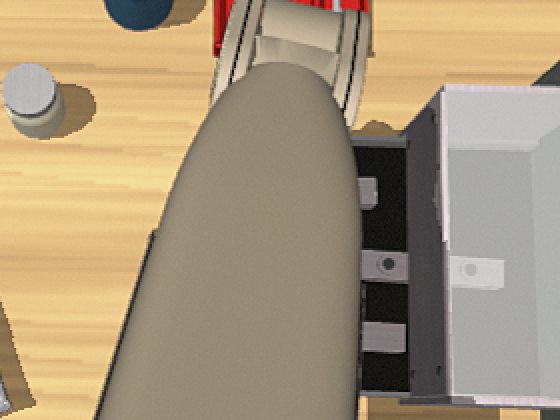

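The bar's inner end is now at about (376,192) in the doubled crop, which is clear of the guard at x≈408. I'll release it and regrasp at mid-bar.

apply_moves --increments "0 0 0.008 0 0 0;0 0 0.008 0 0 0"

```text
time: 4.1
eef_pos: [658.9, -86.5, 19.0]
tool_rot: [0.707, 0.707, 0.0, -0.0]
wrist_force: [-2.3, 2.6, 0.9]
width: 27.2
finger_force: 41.6
```

apply_moves --increments "0 0 0 0 0 0;0 0 0 0 0 0;-0.1 0 0 0 0 0;-0.256 0 0 0 0 0;-0.256 0 0 0 0 0" --claw 0.55

```text
time: 4.6
eef_pos: [660.5, -155.1, 19.2]
tool_rot: [0.708, 0.706, -0.0, 0.003]
wrist_force: [-0.3, 0.0, -0.8]
width: 46.9
finger_force: 0.0
```

apply_moves --increments "0 0 0 0 0 0;0 0 0 0 0 0;0 0 0 0 0 0;0 0 0 0 0 0;0 0 0 0 0 0" --claw 0 --grip_force 80

```text
time: 5.1
eef_pos: [659.3, -150.5, 18.9]
tool_rot: [0.707, 0.707, -0.0, 0.001]
wrist_force: [-0.9, -4.6, 3.0]
width: 25.9
finger_force: 82.7
```

apply_moves --increments "0 0 -0.05 0 0 0;0 0 -0.15 0 0 0;0 0 -0.3 0 0 0;0 0 -0.45 0 0 0;0 0 -0.6 0 0 0"

```text
time: 5.6
eef_pos: [657.0, -147.8, 167.6]
tool_rot: [0.706, 0.708, -0.0, -0.003]
wrist_force: [0.2, -0.1, -6.9]
width: 25.8
finger_force: 81.5
```

Run:
```python
from h import *
s=robot.read_state();print(s)
im=optics.capture("wrist");cv2.imwrite("pics/w2.png",im[:,:,::-1])
```

```text
{'time': 5.6, 'q': array([-0.31822602,  0.40072237,  0.00963245,  1.18515251,  0.00248439,
        1.25043904]), 'qd': array([-0.00183833, -0.26216257,  0.44789536,  0.69581819,  0.00078711,
       -0.00134894]), 'tau': array([ 1.27846515e-01, -5.32153094e+01,  2.98076910e+01, -3.59025216e-01,
        2.10084912e-02, -4.92886847e-04]), 'eef_pos': array([ 657.02329459, -147.76646609,  167.58946884]), 'tool_rot': array([ 7.06352095e-01,  7.07854336e-01, -1.14090297e-04, -2.99082134e-03]), 'wrist_force': array([ 0.15860477, -0.06497651, -6.90064481]), 'ft_torque': array([-0.08713251, -0.13496085,  0.01954925]), 'finger_force': 81.5213692188263, 'width': 25.791306416500916}
```

View pics/w2.png

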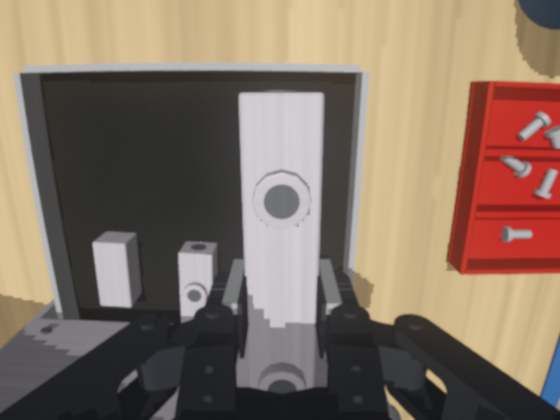

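Bar A is held at mid-length and level. Its front end is at (281,95) and the port at (281,201).

Run:
```python
from h import *
s=robot.read_state();p=s["eef_pos"];print(p,s["time"],yaw(s))
e=ray("wrist",[(281,95)],p[2]+19)[0]; q=ray("wrist",[(281,201)],p[2]+25)[0];print("end off",(e-p).round(1),"port off",(q-p).round(1))
```

```text
[ 661.18570159 -149.13719959  176.0590056 ] 5.65 90.12678953048847
end off [-0.7 75.9 19. ] port off [-0.7 42.3 25. ]
```

apply_moves --increments "0.95 -0.25 0 0 0 -0.25;0.95 -0.25 0 0 0 -0.25;0.95 -0.25 0 0 0 -0.25;0.95 -0.25 0 0 0 -0.25;0.95 -0.25 0 0 0 -0.25"

```text
time: 6.15
eef_pos: [593.0, 90.7, 166.4]
tool_rot: [0.395, 0.919, 0.0, -0.003]
wrist_force: [1.0, -0.1, -6.3]
width: 26.3
finger_force: 81.5
```

Run:
```python
from h import *
s=robot.read_state();print(s["eef_pos"],yaw(s),rel(s,(487.7,318.3,150),200))
```

```text
[593.03390365  90.6950161  166.39641849] 133.4502723616262 (array([0.951, 0.32 , 0.066]), np.float64(-0.37))
```

apply_moves --increments "0.95 0.3 0.02 0 0 -0.37;0.95 0.3 0.02 0 0 -0.37;0.95 0.3 0.02 0 0 -0.37;0.95 0.3 0.02 0 0 -0.37;0.95 0.3 0.02 0 0 -0.37"

```text
time: 6.65
eef_pos: [485.4, 314.1, 161.6]
tool_rot: [0.031, 1.0, 0.0, -0.002]
wrist_force: [0.9, -0.1, -6.3]
width: 26.0
finger_force: 81.5
```

apply_moves --increments "0 0 0 0 0 -0.131;0 0 0 0 0 -0.131;0 0 0 0 0 -0.131;0 0 0 0 0 -0.131"

```text
time: 7.05
eef_pos: [486.6, 312.6, 161.6]
tool_rot: [-0.171, 0.985, 0.0, -0.002]
wrist_force: [0.2, -0.4, -5.8]
width: 26.1
finger_force: 81.8
```

Run:
```python
from h import *
s=robot.read_state();print(s["eef_pos"],yaw(s),rel(s,(487.7,318.3,90),200))
im=optics.capture("wrist");cv2.imwrite("pics/w3.png",im[:,:,::-1])
```

```text
[486.60306365 312.61721756 161.61692177] -160.34666928372158 (array([-0.012,  0.02 ,  0.286]), np.float64(-0.002))
```

View pics/w3.png

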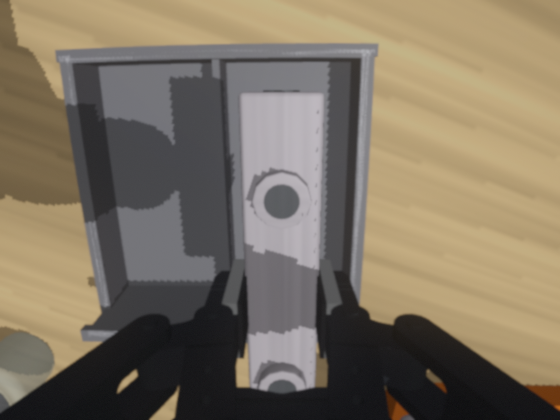

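Wrist view over the tote: the low wall's rim runs (58,53)-(377,46), the divider top starts at (217,62), and the tall wall's rim corner is at (84,334). Bar A sits over the right-hand bay.

Run:
```python
from h import *
n=ray("wrist",[(58,53),(377,46)],45)[:,:2]; d=n[1]-n[0]; print(n.round(1).tolist(),np.hypot(*d),"yaw",np.degrees(np.arctan2(d[1],d[0]))-90)
t=ray("wrist",[(84,334)],75)[:,:2]; v=ray("wrist",[(217,62)],40)[:,:2]; print(t.round(1),v.round(1))
c=np.array([497.3,268.6]);a=np.radians(20);R=np.array([[np.cos(a),-np.sin(a)],[np.sin(a),np.cos(a)]])
print("in tote frame",((np.vstack([n,t,v])-c)@R).round(1))
s=robot.read_state();print(((s["eef_pos"][:2]-c)@R).round(1), rel(s,(487.7,318.3,90),200))
```

```text
[[438.5, 135.5], [365.4, 336.1]] 213.52540675294898 yaw 20.015802220421634
[[626.1 204. ]] [[410.3 239.3]]
in tote frame [[-100.8 -105. ]
 [-100.9  108.5]
 [  98.9 -104.8]
 [ -91.8    2.2]]
[ 5.3 44.7] (array([-0.01 ,  0.021,  0.287]), np.float64(-0.003))
```

apply_moves --increments "0 0.025 0.18 0 0 0;0 0.025 0.36 0 0 0;0 0.025 0.48 0 0 0;0 0.025 0.54 0 0 0;0 0.025 0.56 0 0 0"

```text
time: 7.6
eef_pos: [485.1, 317.3, 21.2]
tool_rot: [-0.169, 0.986, -0.0, -0.002]
wrist_force: [-0.4, 0.0, -6.3]
width: 26.1
finger_force: 81.6
```

apply_moves --increments "0 0 0.01 0 0 0;0 0 0.02 0 0 0;0 0 0.028 0 0 0;0 0 0.032 0 0 0;0 0 0.032 0 0 0"

```text
time: 8.1
eef_pos: [487.4, 318.3, 15.9]
tool_rot: [-0.17, 0.985, 0.0, 0.001]
wrist_force: [-0.3, -0.4, -6.3]
width: 25.9
finger_force: 81.7
```

apply_moves --increments "0 0 0.006 0 0 0;0 0 0.012 0 0 0;0 0 0.016 0 0 0;0 0 0.016 0 0 0"

```text
time: 8.5
eef_pos: [487.2, 318.3, 12.9]
tool_rot: [-0.17, 0.985, 0.0, 0.0]
wrist_force: [-3.0, -2.6, 5.9]
width: 26.2
finger_force: 83.4
```

apply_moves --increments "-0.01 0 -0.004 0 0 0;-0.02 0 -0.004 0 0 0;-0.03 0 -0.004 0 0 0;-0.04 0 -0.004 0 0 0;-0.04 0 -0.004 0 0 0"

```text
time: 9.0
eef_pos: [494.2, 320.9, 12.8]
tool_rot: [-0.17, 0.985, -0.0, -0.002]
wrist_force: [-8.6, -4.1, 7.2]
width: 26.1
finger_force: 83.4
```

apply_moves --increments "-0.006 0 0 0 0 0;-0.012 0 0 0 0 0;-0.016 0 0 0 0 0;-0.016 0 0 0 0 0"

```text
time: 9.4
eef_pos: [497.5, 322.1, 12.9]
tool_rot: [-0.17, 0.985, -0.0, -0.003]
wrist_force: [-8.8, -2.9, 7.6]
width: 26.3
finger_force: 83.5
```

apply_moves --increments "-0.008 0 0 0 0 0;-0.016 0 0 0 0 0;-0.016 0 0 0 0 0"

```text
time: 9.7
eef_pos: [501.6, 323.6, 12.9]
tool_rot: [-0.17, 0.985, -0.0, -0.002]
wrist_force: [-7.6, -3.5, 6.7]
width: 26.3
finger_force: 83.3
```

apply_moves --increments "-0.006 0 0 0 0 0;-0.012 0 0 0 0 0;-0.012 0 0 0 0 0"

```text
time: 10.0
eef_pos: [501.6, 323.6, 12.8]
tool_rot: [-0.17, 0.985, -0.001, -0.005]
wrist_force: [-13.6, -5.4, 12.8]
width: 26.3
finger_force: 84.5
```

apply_moves --increments "-0.006 0 0 0 0 0;-0.012 0 0 0 0 0;-0.012 0 0 0 0 0"

```text
time: 10.3
eef_pos: [501.6, 323.6, 12.9]
tool_rot: [-0.17, 0.985, -0.001, -0.008]
wrist_force: [-20.4, -7.2, 20.3]
width: 26.2
finger_force: 85.3
```

It has butted: the position stays put while the force rises to 20 N. I'll ease off, open and retreat.

apply_moves --increments "0.01 0 0 0 0 0;0.018 0 0 0 0 0;0.018 0 0 0 0 0"

```text
time: 10.6
eef_pos: [501.7, 323.6, 12.9]
tool_rot: [-0.17, 0.985, -0.0, -0.003]
wrist_force: [-9.9, -3.5, 9.2]
width: 26.0
finger_force: 83.8
```

apply_moves --increments "0 0 0 0 0 0;0 0 0 0 0 0;0 0 0 0 0 0;0 0 0 0 0 0" --claw 0.55

```text
time: 11.0
eef_pos: [506.5, 325.1, 12.8]
tool_rot: [-0.17, 0.985, 0.0, 0.001]
wrist_force: [-0.2, -0.9, -0.5]
width: 47.0
finger_force: 0.0
```

apply_moves --increments "0 0 -0.15 0 0 0;0 0 -0.3 0 0 0;0 0 -0.5 0 0 0;0 0 -0.7 0 0 0;0 0 -0.7 0 0 0"

```text
time: 11.5
eef_pos: [511.0, 327.5, 196.5]
tool_rot: [-0.17, 0.985, 0.002, 0.008]
wrist_force: [1.0, 1.0, 1.2]
width: 47.3
finger_force: 0.0
```

Run:
```python
from h import *
s=robot.read_state();print(s["eef_pos"],yaw(s),rel(s,(581.8,-150,190),90))
im=optics.capture("wrist");cv2.imwrite("pics/w4.png",im[:,:,::-1])
```

```text
[511.03374007 327.50450495 196.49340135] -160.43193639752764 (array([ 0.373, -1.895,  0.026]), np.float64(0.609))
```

View pics/w4.png

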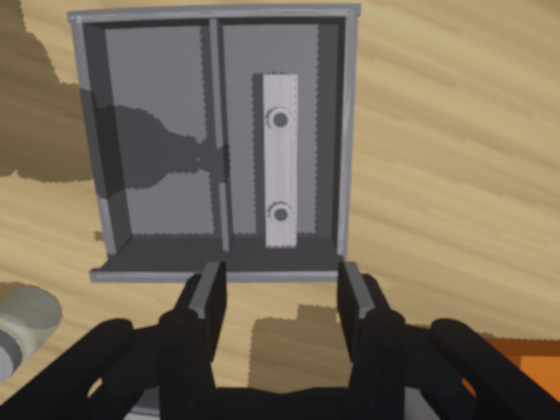

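Bar A lies in the right-hand bay with its lower end at (281,246) against the tall wall, ports up. Next is bar B.

apply_moves --increments "0.19 -0.95 0 0 0 0.25;0.19 -0.95 0 0 0 0.25;0.19 -0.95 0 0 0 0.25;0.19 -0.95 0 0 0 0.25;0.19 -0.95 0 0 0 0.25"

```text
time: 12.05
eef_pos: [539.3, 82.6, 185.7]
tool_rot: [0.206, 0.979, -0.0, -0.001]
wrist_force: [0.3, -0.3, 0.2]
width: 46.7
finger_force: 0.0
```

Run:
```python
from h import *
s=robot.read_state();print(s["eef_pos"],yaw(s),rel(s,(584,-180,150),87.2))
```

```text
[539.32078048  82.6168447  185.67551925] 156.20520683772844 (array([-0.587, -0.889,  0.143]), np.float64(0.383))
```

apply_moves --increments "-0.52 -0.8 0.05 0 0 0.383;-0.52 -0.8 0.05 0 0 0.383;-0.52 -0.8 0.05 0 0 0.383;-0.52 -0.8 0.05 0 0 0.383;-0.52 -0.8 0.05 0 0 0.383"

```text
time: 12.55
eef_pos: [579.4, -152.9, 172.9]
tool_rot: [0.551, 0.835, -0.0, -0.001]
wrist_force: [0.5, 0.6, -0.1]
width: 46.9
finger_force: 0.0
```

Run:
```python
from h import *
s=robot.read_state();print(s["eef_pos"],yaw(s),rel(s,(585.3,-185,110),87.2))
```

```text
[ 579.36090105 -152.89625284  172.87171182] 113.17408402441913 (array([-0.127, -0.029,  0.251]), np.float64(0.144))
```

apply_moves --increments "-0.127 -0.03 0.13 0 0 0.144;-0.127 -0.03 0.13 0 0 0.144;-0.127 -0.03 0.13 0 0 0.144;-0.127 -0.03 0.13 0 0 0.144;-0.127 -0.03 0.13 0 0 0.144"

```text
time: 13.05
eef_pos: [585.3, -182.1, 141.1]
tool_rot: [0.72, 0.694, -0.0, -0.001]
wrist_force: [0.0, -0.2, -0.2]
width: 47.1
finger_force: 0.0
```

Run:
```python
from h import *
s=robot.read_state();print(s["eef_pos"],yaw(s))
i=optics.camera_info("wrist"); im=optics.capture("wrist")
m=(im.min(2)>125).astype(np.uint8); m[330:]=0
m=cv2.morphologyEx(m,cv2.MORPH_CLOSE,np.ones((5,5)))
for c in cv2.findContours(m,0,2)[0]:
    if cv2.contourArea(c)>500: print(cv2.boundingRect(c))
cv2.imwrite("pics/w5.png",im[:,:,::-1])
```

```text
[ 585.25390064 -182.05823694  141.13186388] 87.87863914846737
(264, 215, 40, 91)
(165, 208, 53, 109)
(0, 0, 560, 330)
```

View pics/w5.png

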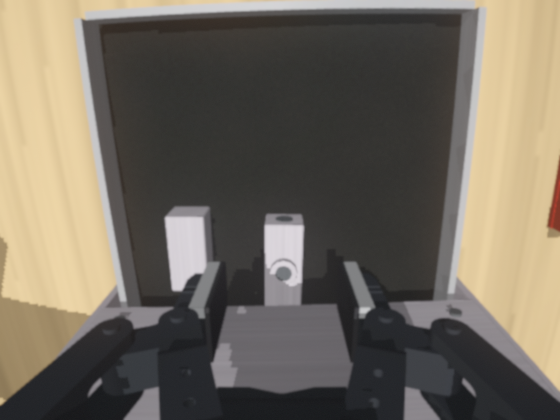

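Wrist view: bar B is centred between the fingers, its end edge at (284,223) and port at (283,272). The slug is at the left, around (190,250).

Run:
```python
from h import *
e=ray("wrist",[(284,223),(265,250),(303,250),(211,215),(208,250)],38);print(e.round(1)); print(ray("wrist",[(283,272)],44).round(1))
s=robot.read_state();print(s["eef_pos"],yaw(s),rel(s,(584.8,-196,18),87.2))
```

```text
[[ 586.4 -194.6   38. ]
 [ 572.  -214.9   38. ]
 [ 599.4 -215.9   38. ]
 [ 535.4 -186.8   38. ]
 [ 530.6 -213.5   38. ]]
[[ 584.4 -230.    44. ]]
[ 585.54343697 -181.94904588  141.61106857] 87.87554751721899 (array([-0.056, -0.001,  0.494]), np.float64(0.004))
```

apply_moves --increments "-0.056 0.002 0.2 0 0 0.004;-0.056 0.002 0.35 0 0 0.004;-0.056 0.002 0.45 0 0 0.004;-0.056 0.002 0.494 0 0 0.004;-0.056 0.002 0.494 0 0 0.004"

```text
time: 13.6
eef_pos: [584.5, -195.4, 17.2]
tool_rot: [0.725, 0.689, -0.001, -0.002]
wrist_force: [0.1, -0.8, 0.9]
width: 46.9
finger_force: 0.0
```

apply_moves --increments "0 0 0 0 0 0;0 0 0 0 0 0;0 0 0 0 0 0;0 0 0 0 0 0;0 0 0 0 0 0" --claw 0 --grip_force 40

```text
time: 14.1
eef_pos: [587.3, -196.8, 20.8]
tool_rot: [0.725, 0.688, 0.001, 0.001]
wrist_force: [-0.5, 1.3, 6.1]
width: 27.0
finger_force: 40.7
```

apply_moves --increments "0.02 0 -0.012 0 0 0;0.1 0 -0.012 0 0 0;0.22 0 -0.012 0 0 0;0.34 0 -0.012 0 0 0;0.46 0 -0.012 0 0 0"

```text
time: 14.6
eef_pos: [591.0, -80.6, 21.2]
tool_rot: [0.726, 0.688, -0.001, -0.0]
wrist_force: [0.3, -1.9, -3.1]
width: 26.9
finger_force: 39.7
```

apply_moves --increments "0.01 0 0 0 0 0;0.01 0 0 0 0 0;0.01 0 0.008 0 0 0;0.01 0 0.008 0 0 0"

```text
time: 15.0
eef_pos: [591.6, -78.1, 20.8]
tool_rot: [0.725, 0.688, 0.001, -0.002]
wrist_force: [-3.8, 6.1, 6.0]
width: 27.2
finger_force: 40.9
```

Run:
```python
from h import *
s=robot.read_state();print(s["eef_pos"],yaw(s),s["wrist_force"],s["width"])
im=optics.capture("top")[175:290,380:413]; m=(im.min(2)>120).astype(np.uint8)
for c in cv2.findContours(m,0,2)[0]:
    x,y,w,h=cv2.boundingRect(c)
    if w*h>40: print(x+380,y+175,w,h, ray("top",[(x+380+w,y+175+h/2)],38).round())
```

```text
[591.58365216 -78.0716705   20.8022007 ] 86.97958365139066 [-3.80955653  6.13434113  6.02072772] 27.16511347095375
387 261 25 15 [[ 513. -246.   38.]]
383 226 19 14 [[ 582. -228.   38.]]
380 175 9 43 [[ 655. -204.   38.]]
```

apply_moves --increments "0 0 0 0 0 0;0 0 0 0 0 0;-0.1 0 0 0 0 0;-0.25 0 0 0 0 0;-0.298 0 0 0 0 0" --claw 0.55

```text
time: 15.55
eef_pos: [588.9, -157.3, 20.3]
tool_rot: [0.727, 0.687, -0.0, 0.002]
wrist_force: [-0.1, -0.0, 0.2]
width: 46.8
finger_force: 0.0
```

apply_moves --increments "0 0 0 0 0 0;0 0 0 0 0 0;0 0 0 0 0 0;0 0 0 0 0 0;0 0 0 0 0 0;0 0 0 0 0 0" --claw 0 --grip_force 80

```text
invalid input at $.increments: expected 1 to 5 rows
```

apply_moves --increments "0 0 0 0 0 0;0 0 0 0 0 0;0 0 0 0 0 0;0 0 0 0 0 0;0 0 0 0 0 0" --claw 0 --grip_force 80

```text
time: 16.05
eef_pos: [588.2, -153.9, 20.2]
tool_rot: [0.725, 0.688, -0.001, 0.001]
wrist_force: [-2.0, -4.9, 2.7]
width: 26.1
finger_force: 82.3
```

apply_moves --increments "0 0 -0.05 0 0 0;0 0 -0.15 0 0 0;0 0 -0.3 0 0 0;0 0 -0.45 0 0 0;0 0 -0.6 0 0 0"

```text
time: 16.55
eef_pos: [586.6, -151.0, 169.7]
tool_rot: [0.725, 0.689, -0.0, -0.002]
wrist_force: [0.5, 0.3, -5.4]
width: 26.1
finger_force: 81.2
```

Run:
```python
from h import *
im=optics.capture("wrist");cv2.imwrite("pics/w6.png",im[:,:,::-1])
s=robot.read_state();print(s["eef_pos"],yaw(s),rel(s,(520,226,180),200))
```

```text
[ 590.75193744 -152.54184326  177.65536068] 87.09082704282379 (array([ 1.498, -0.359, -0.009]), np.float64(-0.627))
```

View pics/w6.png

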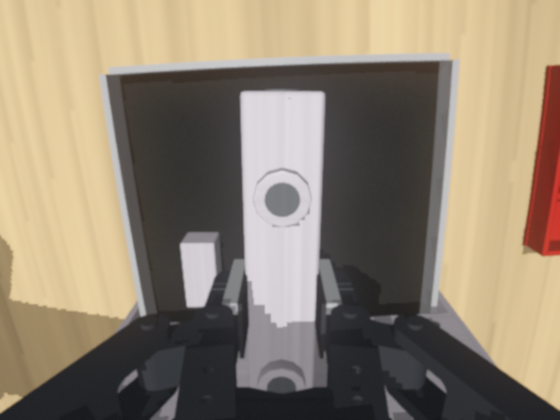

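Bar B is held level, front end at (282,93) and port at (282,200). The slug is still in the tray.

apply_moves --increments "0.95 -0.22 0 0 0 -0.25;0.95 -0.22 0 0 0 -0.25;0.95 -0.22 0 0 0 -0.25;0.95 -0.22 0 0 0 -0.25;0.95 -0.22 0 0 0 -0.25"

```text
time: 17.1
eef_pos: [542.8, 90.2, 168.4]
tool_rot: [0.419, 0.908, 0.0, -0.002]
wrist_force: [2.1, 0.2, -5.9]
width: 26.1
finger_force: 81.2
```

Run:
```python
from h import *
s=robot.read_state();print(s["eef_pos"],yaw(s),rel(s,(518.4,225.2,162),200))
```

```text
[542.80918045  90.19620364 168.38801048] 130.42237311745 (array([0.474, 0.276, 0.026]), np.float64(-0.387))
```

apply_moves --increments "0.474 0.276 0 0 0 -0.387;0.474 0.276 0 0 0 -0.387;0.474 0.276 0 0 0 -0.387;0.474 0.276 0 0 0 -0.387;0.474 0.276 0 0 0 -0.387"

```text
time: 17.6
eef_pos: [519.6, 224.3, 168.2]
tool_rot: [0.056, 0.998, 0.0, -0.002]
wrist_force: [0.3, 0.0, -6.3]
width: 26.1
finger_force: 81.4
```

Run:
```python
from h import *
s=robot.read_state();print(s["eef_pos"],yaw(s),rel(s,(518.4,225.2,162),200))
```

```text
[519.60463688 224.28186171 168.21749881] 173.55000609303156 (array([0.005, 0.003, 0.025]), np.float64(-0.147))
```

apply_moves --increments "0.005 0.003 0 0 0 -0.147;0.005 0.003 0 0 0 -0.147;0.005 0.003 0 0 0 -0.147;0.005 0.003 0 0 0 -0.147;0.005 0.003 0 0 0 -0.147"

```text
time: 18.1
eef_pos: [519.8, 223.2, 168.8]
tool_rot: [-0.168, 0.986, 0.0, -0.001]
wrist_force: [-0.4, -0.3, -4.6]
width: 25.7
finger_force: 81.3
```

Run:
```python
from h import *
s=robot.read_state();print(s["eef_pos"],yaw(s),rel(s,(518.4,225.2,22),200))
```

```text
[519.80629935 223.21032359 168.80149545] -160.70886535561928 (array([0.003, 0.009, 0.587]), np.float64(-0.004))
```

apply_moves --increments "0.003 0.009 0.18 0 0 -0.004;0.003 0.009 0.36 0 0 -0.004;0.003 0.009 0.5 0 0 -0.004;0.003 0.009 0.56 0 0 -0.004;0.003 0.009 0.585 0 0 -0.004"

```text
time: 18.6
eef_pos: [517.0, 224.1, 20.8]
tool_rot: [-0.174, 0.985, -0.0, -0.003]
wrist_force: [-0.2, -0.6, -5.9]
width: 26.3
finger_force: 81.1
```

apply_moves --increments "0 0 0.008 0 0 0;0 0 0.016 0 0 0;0 0 0.024 0 0 0;0 0 0.03 0 0 0;0 0 0.03 0 0 0"

```text
time: 19.1
eef_pos: [520.2, 224.7, 16.6]
tool_rot: [-0.175, 0.985, 0.0, 0.0]
wrist_force: [0.2, 0.4, -6.4]
width: 26.2
finger_force: 81.2
```

apply_moves --increments "0 0 0.006 0 0 0;0 0 0.012 0 0 0;0 0 0.016 0 0 0;0 0 0.016 0 0 0"

```text
time: 19.5
eef_pos: [520.2, 224.8, 14.2]
tool_rot: [-0.175, 0.985, -0.0, 0.0]
wrist_force: [-3.5, -1.5, 9.1]
width: 26.2
finger_force: 83.2
```

apply_moves --increments "-0.01 0 -0.006 0 0 0;-0.02 0 -0.006 0 0 0;-0.03 0 -0.006 0 0 0;-0.04 0 -0.006 0 0 0;-0.048 0 -0.006 0 0 0"

```text
time: 20.0
eef_pos: [523.3, 226.0, 14.2]
tool_rot: [-0.175, 0.985, -0.002, -0.008]
wrist_force: [-20.2, -7.9, 23.6]
width: 25.7
finger_force: 85.2
```

apply_moves --increments "-0.006 0 0 0 0 0;-0.012 0 0 0 0 0;-0.016 0 0 0 0 0;-0.016 0 0 0 0 0"

```text
time: 20.4
eef_pos: [531.1, 228.9, 14.2]
tool_rot: [-0.175, 0.985, -0.001, -0.004]
wrist_force: [-11.5, -4.2, 12.3]
width: 26.0
finger_force: 83.7
```

apply_moves --increments "-0.006 0 0 0 0 0;-0.012 0 0 0 0 0;-0.012 0 0 0 0 0"

```text
time: 20.7
eef_pos: [532.7, 229.5, 14.2]
tool_rot: [-0.175, 0.985, -0.001, -0.005]
wrist_force: [-11.0, -3.7, 12.0]
width: 26.4
finger_force: 83.7
```

apply_moves --increments "-0.006 0 -0.004 0 0 0;-0.012 0 -0.004 0 0 0;-0.012 0 -0.004 0 0 0"

```text
time: 21.0
eef_pos: [535.9, 230.6, 14.2]
tool_rot: [-0.175, 0.985, -0.001, -0.005]
wrist_force: [-11.6, -4.9, 7.7]
width: 26.0
finger_force: 83.2
```

apply_moves --increments "-0.006 0 0 0 0 0;-0.012 0 0 0 0 0;-0.012 0 0 0 0 0"

```text
time: 21.3
eef_pos: [535.9, 230.6, 14.2]
tool_rot: [-0.175, 0.985, -0.002, -0.007]
wrist_force: [-16.6, -7.6, 14.5]
width: 26.1
finger_force: 84.0
```

apply_moves --increments "-0.005 0 0 0 0 0;-0.01 0 0 0 0 0;-0.01 0 0 0 0 0"

```text
time: 21.6
eef_pos: [535.9, 230.6, 14.2]
tool_rot: [-0.175, 0.985, -0.002, -0.01]
wrist_force: [-21.6, -8.7, 20.8]
width: 26.4
finger_force: 84.7
```

Butted again, within half a millimetre of where bar A stopped in the tote's x. I'll ease off, release and check.

apply_moves --increments "0.01 0 0 0 0 0;0.02 0 0 0 0 0;0.02 0 0 0 0 0"

```text
time: 21.9
eef_pos: [535.9, 230.6, 14.2]
tool_rot: [-0.175, 0.985, -0.001, -0.005]
wrist_force: [-11.1, -2.9, 9.0]
width: 26.3
finger_force: 83.2
```

apply_moves --increments "0 0 0 0 0 0;0 0 0 0 0 0;0 0 0 0 0 0;0 0 0 0 0 0" --claw 0.55

```text
time: 22.3
eef_pos: [542.2, 232.8, 15.1]
tool_rot: [-0.175, 0.985, 0.0, 0.001]
wrist_force: [-0.0, -1.1, 0.3]
width: 47.1
finger_force: 0.0
```

apply_moves --increments "0 0 -0.15 0 0 0;0 0 -0.3 0 0 0;0 0 -0.5 0 0 0;0 0 -0.7 0 0 0;0 0 -0.8 0 0 0"

```text
time: 22.8
eef_pos: [543.8, 233.3, 220.3]
tool_rot: [-0.175, 0.985, 0.001, 0.004]
wrist_force: [0.6, 0.6, -0.4]
width: 46.7
finger_force: 0.0
```

apply_moves --increments "0 0 0 0 0 0;0 0 0 0 0 0;0 0 0 0 0 0"

```text
time: 23.1
eef_pos: [539.9, 232.0, 212.8]
tool_rot: [-0.175, 0.985, -0.0, -0.001]
wrist_force: [-0.3, -0.2, 0.5]
width: 47.1
finger_force: 0.0
```

Run:
```python
from h import *
s=robot.read_state();print(s["eef_pos"],s["wrist_force"])
im=optics.capture("wrist");cv2.imwrite("pics/w7.png",im[:,:,::-1])
```

```text
[539.94244648 232.02146803 212.8264506 ] [-0.3344018  -0.19893095  0.50492029]
```

View pics/w7.png

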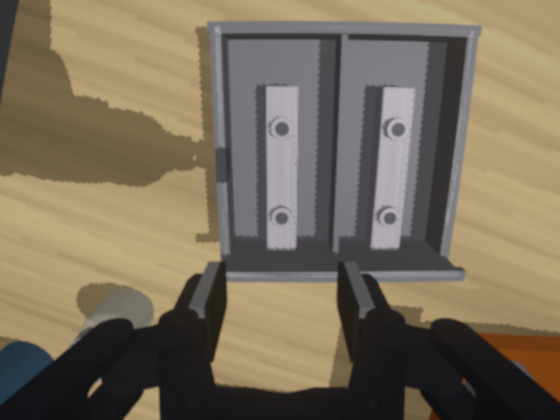

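Both bars lie ports up, one per bay, with their ends at about (282,248) and (386,248) on the tall wall. The robot is clear of everything, so I'm handing in.

```bash
python3 -c "
from workcell import robot
print(robot.finish_job())"
```

```text
the job is handed in; nothing more can be done
None
```

I handed the job in at about 23 s; no verdict came back. In the last wrist view both bars lie ports up against the tall wall, one per bay; the slug was still in the tray when last seen, and I kept clear of the jar. I viewed 11 pictures, one over the limit of 10.

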